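# Load the overlocker's thread stand in order of size

### The job

Load the overlocker's thread stand: move the four thread packages from the wooden rack onto the four pins of the grey steel stand in order of size, the largest on the end pin next to the stand's guide mast and the smallest at the far end. Each must stand upright on its pin, all the way down on its disc, and be let go; leave the oil bottle standing where it is.

Things in the scene. Friction and masses are not known exactly. Their poses are not given: they have to be found in the camera images.
- cone_large: The largest thread package: navy thread on a white core, a cone 64 mm across at the foot, 52 mm at the top, 100 mm high, about 160 g. Hollow right through, bore 40 mm at the foot and 28 mm across at the top. Origin: centre of its underside, z up its axis. Starts on an 8 mm dowel of the wooden rack (dowels 80 mm apart), underside 20 mm above the table; the dowel ends 50 mm higher, inside the bore.
- cone_small: The second largest: a cone of the same navy thread, 54 mm across at the foot, 44 mm at the top, 84 mm high, about 100 g. Hollow right through, bore 33 mm at the foot and 25 mm across at the top. Origin: centre of its underside, z up its axis. Starts on an 8 mm dowel of the wooden rack (dowels 80 mm apart), underside 20 mm above the table; the dowel ends 50 mm higher, inside the bore.
- tube: The third in size: a straight-sided tube of the same navy thread, 46 mm across, 70 mm high, about 70 g. Hollow right through, bore 25 mm at the foot and 25 mm across at the top. Origin: centre of its underside, z up its axis. Starts on an 8 mm dowel of the wooden rack (dowels 80 mm apart), underside 20 mm above the table; the dowel ends 50 mm higher, inside the bore.
- spool: The smallest: a straight spool of the same navy thread with a white flange at top and bottom, 38 mm across, 56 mm high, about 40 g. Hollow right through, bore 23 mm at the foot and 23 mm across at the top. Origin: centre of its underside, z up its axis. Starts on an 8 mm dowel of the wooden rack (dowels 80 mm apart), underside 20 mm above the table; the dowel ends 50 mm higher, inside the bore.
- pin_1: Pin of the grey steel thread stand, the end pin on the +y side (robot's left) of the row. Fixed, upright, 7 mm thick with a round end, 50 mm tall, out of a black disc 60 mm across. Origin: at the foot of the pin on its axis, on the disc's upper face (20 mm above the table), where a package's underside comes to rest. z up, y along the row of pins. The pins stand 80 mm apart; empty at the start.
- pin_2: Pin of the grey steel thread stand, second from the +y end. Fixed, upright, 7 mm thick with a round end, 50 mm tall, out of a black disc 60 mm across. Origin: at the foot of the pin on its axis, on the disc's upper face (20 mm above the table), where a package's underside comes to rest. z up, y along the row of pins. The pins stand 80 mm apart; empty at the start.
- pin_3: Pin of the grey steel thread stand, third from the +y end. Fixed, upright, 7 mm thick with a round end, 50 mm tall, out of a black disc 60 mm across. Origin: at the foot of the pin on its axis, on the disc's upper face (20 mm above the table), where a package's underside comes to rest. z up, y along the row of pins. The pins stand 80 mm apart; empty at the start.
- pin_4: Pin of the grey steel thread stand, the end pin on the -y side (robot's right). Fixed, upright, 7 mm thick with a round end, 50 mm tall, out of a black disc 60 mm across. Origin: at the foot of the pin on its axis, on the disc's upper face (20 mm above the table), where a package's underside comes to rest. z up, y along the row of pins. The pins stand 80 mm apart; empty at the start.
- mast: The thread stand's guide mast, pushed right down: a fixed upright steel tube 12 mm thick with a black clamp collar and two small wire hooks (52 mm across the hooks) at its top, 118 mm tall (top 134 mm above the table), on the stand's bar 50 mm beyond one of the two end pins (either end of the row). Origin: centre of its foot, on the bar. The other end of the bar has only a flat black plug.
- oil_bottle: A clear squeeze bottle of machine oil with a red spout, 36 mm across, 112 mm tall, loose, beyond the racks. Origin: centre of its underside, z up. To be left alone. Low loose clutter (up to 25 mm high) lies before and behind the racks; the overlock machine and a drawer cabinet (up to 0.30 m tall) stand at the sides, beyond 0.45 m left and right.

How it is judged:
By the outcome, as a careful person would: the job done as asked, in the order asked, and still so for the second after the job is handed in, with the robot touching nothing.
It also fails if it takes over 112 s, if anything falls off the work surface, if the arm or the gripper's body presses on something with over 40 N, if the wrist force passes 120 N, or if a joint passes its speed limit or range.

### The arm

A 6-joint arm with a two-finger parallel gripper is mounted at the origin on the work surface. World frame = base frame: x ahead of the robot, y to its left, z up, the work surface at z = 0. Lengths are in m, angles in rad, forces in N, time in s.
With the tool pointing down it reaches from about 0.35 to 0.775 m from the base axis. Payload 7.3 kg.
Tool frame: the origin (TCP) lies between the finger pads; the fingertips stand robot.tcp_to_tips ahead of it and the grasp point (between the pads) lies 2 mm behind it (robot.tcp_to_tips is the distance from the TCP to the fingertips, in m); y points along the fingers, x is the direction in which the jaws open and shut, and the axes are right-handed (so a half turn about y gives the same grasp; the last joint's range is limited). The gripper opens to 92 mm and grips with 3 to 60 N. Pads are 19 mm wide; open, the fingers measure 130 mm over their backs; the gripper's body (75 mm by 190 mm) begins 47 mm behind the grasp point.
Start: joints at [1.086, 0.342, 1.524, -0, 1.275, -0.146], TCP at [0.174, 0.495, 0.244] pointing down, gripper open.
Joint ranges: [-2.53, 2.53], [-0.77, 2.02], [0.04, 2.7], [-1, 4.14], [0.28, 2.66], [-3.11, 3.11]. Speed limits (rad/s): [2.57, 2.57, 3.14, 3.14, 3.14, 3.14].

### API

Orientations are given as [roll, pitch, yaw] about the fixed x, y, z axes, in that order (R = Rz(yaw) Ry(pitch) Rx(roll)).
In Python, from cell import status, read_camera, get_calibration, robot gives the robot as it stands.
- The arm moves only by the shell command python3 -m creep 'ROWS' [FORCE]. ROWS is JSON, a list of rows, each an object of numbers: "dx", "dy", "dz": the shift along the tool's x, y, z in m; "rx", "ry", "rz": the turn, a rotation vector about the tool's x, y, z in rad; "gripper": the opening, from 0 (shut) to 1 (fully open). A call has 1 to 20 rows; each row is the pose to reach, as a shift and turn from the pose commanded when the call began, along the tool's axes at that moment; what a row does not reach only later rows make up. A row lasts 1/8 s, in which the tool goes at most 62.5 mm and 10.7 degrees, less where a joint would pass 70% of its speed; a pose out of reach is approached as far as the arm can. A call with a gripper value outside its range is refused whole. The fingers move at their own pace and stop on an object; FORCE is the grip in N (left out, the last holds). Time passes only in rows, so rows that repeat a pose let the fingers close. It gives the time, the measured TCP pose, the force and the opening at its end, in the units of the state.
- status.observe(): the state, without advancing time (a new reading comes with each control period).
- read_camera(name): name is "side" or "top"; returns (picture, depth): 480x640x3 uint8, red, green, blue; 480x640 float32, m along the optical axis (not along the pixel's ray), 0 where there is no reading.
- get_calibration(name): a dict with "fx", "fy", "cx", "cy" (pixels), "xyz" and "rotation" of the camera in the world. Camera axes: x right, y down, z forward; pixel columns grow to the right and rows downward; lengths in m; the calibration is good to about 2 mm. A picture is of the moment at which its call begins. get_calibration takes no time and is no camera call.
- robot.hand_in(): hands the job in, once; it reports no verdict.
The state is a dict: "time": time; "qpos": joint angles; "qvel": joint speeds; "joint_efforts": joint torques, N m; "tool_pos": TCP position; "tool_rot": TCP orientation; "contact_force": force on the tool from outside, world axes, zero at the start; "torque": the same for the moment, N m; "opening": finger opening in m.
Only numpy, scipy, OpenCV 4.12 (cv2) and the standard library are available. Lean on these libraries where they do the work, as an engineer would, in place of code of your own. Each camera call takes 0.05 s, during which the arm holds its last target.

## Working session

There is one attempt and no reset: what is moved stays moved. The work goes in short steps, Python scripts to look and compute and a shell command to move; the robot and the scene stay as the last step left them, time stands still between calls to the robot, and variables do not carry over. Pictures are saved under pics/ and viewed, and the job is handed in when it is done.

```bash
ls; mkdir -p pics; python3 - <<'E'
from cell import status, read_camera, get_calibration, robot
import cv2,numpy as np
print(status.observe()); print(robot.tcp_to_tips)
for n in("side","top"):
    p,d=read_camera(n); cv2.imwrite(f"pics/{n}0.png",p[:,:,::-1]); np.savez(f"pics/{n}0.npz",p=p,d=d)
    print(n,get_calibration(n))
E
```

```text
pics
{'time': 0.0, 'qpos': array([ 1.08599714e+00,  3.42721719e-01,  1.52502877e+00,  7.05822324e-06,
        1.27540773e+00, -1.45963374e-01]), 'qvel': array([ 0.00019586, -0.00264863,  0.00087097, -0.00146302, -0.00175788,
        0.00034989]), 'joint_efforts': array([-3.04554296e-04, -4.31236446e+01, -2.44223696e+01,  7.18862540e-02,
        5.56028215e-02, -1.12452753e-04]), 'tool_pos': array([0.17427995, 0.49481601, 0.24304137]), 'tool_rot': array([-1.57056194e+00,  1.54793634e-03,  1.23195864e+00]), 'contact_force': array([ 0.23437969,  0.0262614 , -0.12370572]), 'torque': array([-0.01311577, -0.05658852,  0.02042064]), 'opening': 0.09167420841971335}
0.017
side {'fx': 557.192297215572, 'fy': 557.192297215572, 'cx': 314.5193495271402, 'cy': 246.61325003273802, 'xyz': array([ 0.29989093, -0.66823574,  0.77719641]), 'rotation': array([-2.35133491,  0.01546045, -0.47236913])}
top {'fx': 442.13849397352175, 'fy': 442.13849397352175, 'cx': 326.94402852738244, 'cy': 245.02191745853204, 'xyz': array([ 0.4731447 , -0.00672252,  1.0515717 ]), 'rotation': array([-3.0071013 ,  0.00744926, -1.57551667])}
```

View pics/side0.png

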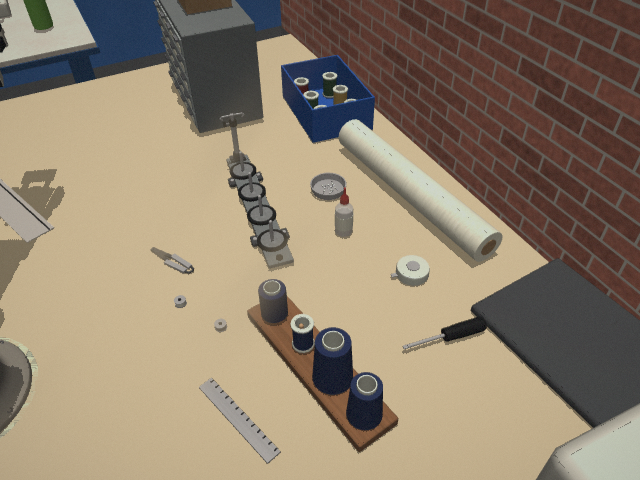

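View pics/top0.png

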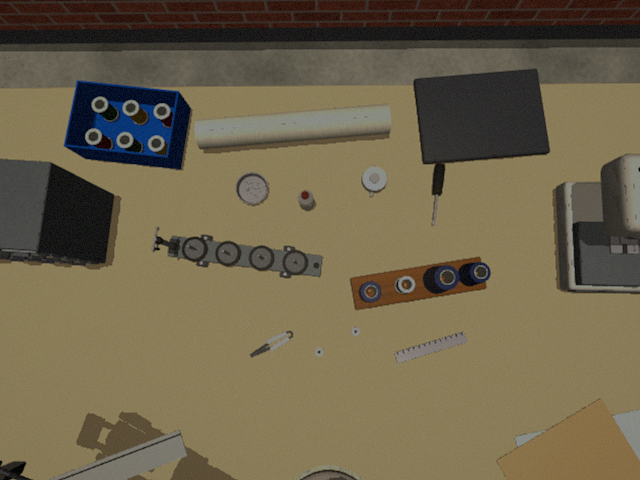

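```bash
cat > h.py <<'E'
import numpy as np,cv2
from scipy.spatial.transform import Rotation as R
from cell import get_calibration
def cam(n):
    c=get_calibration(n); return c,R.from_euler('xyz',c['rotation']).as_matrix(),np.array(c['xyz'])
def cloud(n,d):
    c,M,t=cam(n); v,u=np.mgrid[0:480,0:640]
    P=np.stack([(u-c['cx'])/c['fx']*d,(v-c['cy'])/c['fy']*d,d],-1)
    W=P@M.T+t; W[d==0]=np.nan; return W
def ray(n,u,v,z):
    c,M,t=cam(n); r=M@np.array([(u-c['cx'])/c['fx'],(v-c['cy'])/c['fy'],1]); return t+r*(z-t[2])/r[2]
def proj(n,p):
    c,M,t=cam(n); q=M.T@(np.array(p)-t); return q[0]/q[2]*c['fx']+c['cx'],q[1]/q[2]*c['fy']+c['cy']
E
python3 - <<'E'
from h import *
for n in('top','side'):
    z=np.load(f'pics/{n}0.npz'); W=cloud(n,z['d']); x,y,h=W[...,0],W[...,1],W[...,2]
    print(n,'table z',np.nanmedian(h[(x>.3)&(x<.4)&(abs(y)<.2)]))
    roi=(x>.3)&(x<.58)&(abs(y)<.45)&(h>.05)&(h<.2)
    k,l,s,c=cv2.connectedComponentsWithStats(roi.astype(np.uint8),connectivity=4)
    for i in range(1,k):
        if s[i,4]<15: continue
        m=l==i; top=np.nanpercentile(h[m],95); mm=m&(h>top-.006)
        cnt=np.argwhere(mm)[:,::-1].astype(np.float32)
        hull=cv2.convexHull(cnt).astype(np.float32);
        if len(hull)>=5:
            e=cv2.fitEllipse(hull); p=ray(n,*e[0],top)
            print(i,s[i],'top',top.round(4),'ell',np.round(e[0],1),np.round(e[1],1),'xy',p[:2].round(4), 'cloudxy',np.nanmean(W[mm],0).round(4))
E
python3 - <<'E'
import cv2,numpy as np
p=cv2.imread('pics/top0.png')
a=cv2.resize(p[215:315,140:340],None,fx=4,fy=4,interpolation=2); cv2.imwrite('pics/t_stand.png',a)
a=cv2.resize(p[245:320,340:500],None,fx=5,fy=5,interpolation=2); cv2.imwrite('pics/t_rack.png',a)
E
```

```text
top table z -0.00033453662516458316
3 [461 262  29  23 489] top 0.1028 ell [479.2 272.3] [19.7 20.7] xy [ 0.5407 -0.3261] cloudxy [ 0.541  -0.3271  0.0994]
4 [426 266  33  27 657] top 0.1182 ell [445.9 277.6] [24.2 25.2] xy [ 0.5288 -0.2504] cloudxy [ 0.5291 -0.2509  0.1148]
5 [397 276  18  18 178] top 0.0777 ell [405.8 284.4] [16.5 16.9] xy [ 0.5167 -0.1725] cloudxy [ 0.517  -0.173   0.0753]
6 [359 282  22  21 282] top 0.0899 ell [370.2 291.3] [18.5 20.6] xy [ 0.5017 -0.0932] cloudxy [ 0.5017 -0.0931  0.0866]
side table z 0.0006703090953297242
3 [269 220   4  10  35] top 0.0709 ell [270.1 221.3] [2.2 5.5] xy [0.5714 0.0721] cloudxy [0.5719 0.0733 0.0689]
4 [258 279  29  35 807] top 0.0903 ell [271.9 289.2] [20.7 27.6] xy [ 0.4998 -0.101 ] cloudxy [ 0.5003 -0.0981  0.087 ]
6 [290 314  24  28 515] top 0.0777 ell [301.8 323.2] [19.6 23.5] xy [ 0.5165 -0.1769] cloudxy [ 0.5171 -0.1755  0.0761]
7 [ 313  327   40   58 1901] top 0.1187 ell [332.5 342.5] [31.3 36.2] xy [ 0.5274 -0.2569] cloudxy [ 0.5288 -0.2549  0.1156]
8 [ 348  372   35   48 1392] top 0.1036 ell [366.5 386.1] [28.3 32.4] xy [ 0.5395 -0.3328] cloudxy [ 0.5403 -0.3314  0.1002]
```

View pics/t_stand.png

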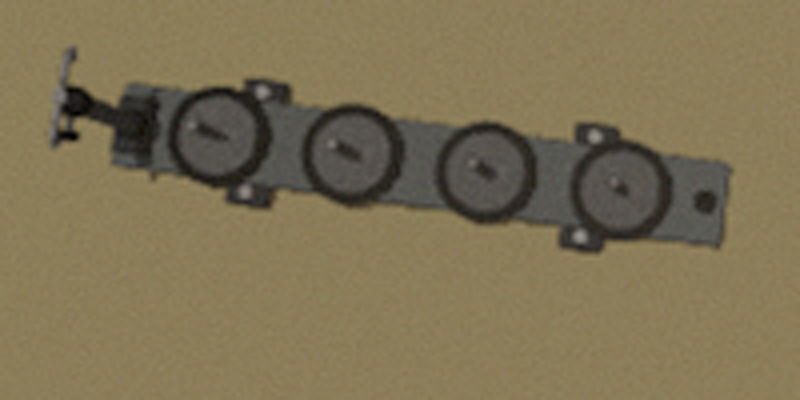

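View pics/t_rack.png

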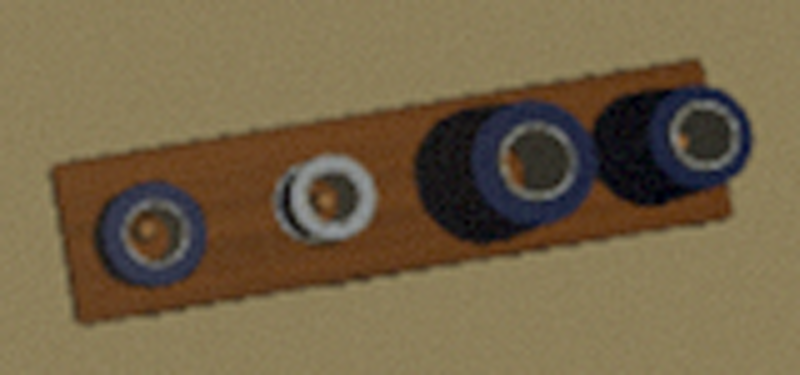

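```bash
python3 - <<'E'
from h import *
def cv(u,v,f,x0,y0): return (u+.5)/f-.5+x0,(v+.5)/f-.5+y0
for nm,u,v,z in(('tube',153,233,.09),('spool',330,197,.076),('large',538,161,.12),('small',705,135,.104)):
    print(nm,ray('top',*cv(u,v,5,340,245),z).round(4))
for i,(u,v) in enumerate(((220,136),(353,154),(486,172),(621,190))): print('pin',i+1,ray('top',*cv(u,v,4,140,215),.02).round(4))
for i,(u,v) in enumerate(((193,127),(333,146),(477,164),(613,182))): print('tip',i+1,ray('top',*cv(u,v,4,140,215),.069).round(4))
p=cv2.imread('pics/side0.png')
cv2.imwrite('pics/s_stand.png',cv2.resize(p[105:270,215:300],None,fx=3.6,fy=3.6,interpolation=2))
cv2.imwrite('pics/s_rack.png',cv2.resize(p[270:440,245:405],None,fx=3.5,fy=3.5,interpolation=2))
E
```

```text
tube [ 0.502  -0.0932  0.09  ]
spool [ 0.5178 -0.1725  0.076 ]
large [ 0.5304 -0.2528  0.12  ]
small [ 0.5421 -0.3288  0.104 ]
pin 1 [0.606  0.3122 0.02  ]
pin 2 [0.5949 0.2335 0.02  ]
pin 3 [0.5838 0.155  0.02  ]
pin 4 [0.5727 0.0756 0.02  ]
tip 1 [0.6049 0.3125 0.069 ]
tip 2 [0.5937 0.2334 0.069 ]
tip 3 [0.5831 0.1524 0.069 ]
tip 4 [0.5725 0.0762 0.069 ]
```

View pics/s_stand.png

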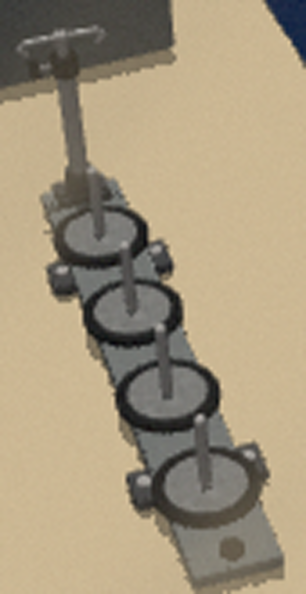

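View pics/s_rack.png

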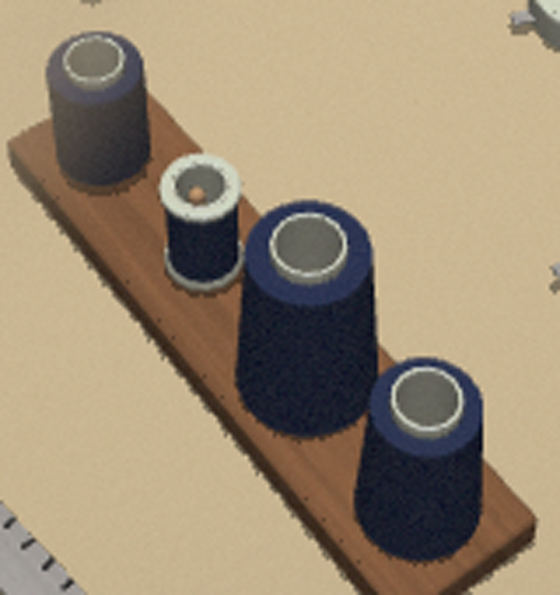

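```bash
python3 - <<'E'
from h import *
def cv(u,v,f,x0,y0): return (u+.5)/f-.5+x0,(v+.5)/f-.5+y0
for nm,u,v,z in(('tube',93,61,.09),('spool',200,187,.076),('large',309,247,.12),('small',427,399,.104)):
    print(nm,ray('side',*cv(u,v,3.5,245,270),z).round(4))
for i,(u,v) in enumerate(((101,236),(133,311),(167,393),(207,485))): print('disc',i+1,ray('side',*cv(u,v,3.6,215,105),.02).round(4))
for i,(u,v) in enumerate(((90,172),(125,246),(160,328),(200,419))): print('tip',i+1,ray('side',*cv(u,v,3.6,215,105),.069).round(4))
E
```

```text
tube [ 0.5008 -0.0959  0.09  ]
spool [ 0.5171 -0.1754  0.076 ]
large [ 0.5294 -0.2546  0.12  ]
small [ 0.5415 -0.3298  0.104 ]
disc 1 [0.6058 0.3113 0.02  ]
disc 2 [0.595  0.2331 0.02  ]
disc 3 [0.5838 0.1551 0.02  ]
disc 4 [0.5732 0.075  0.02  ]
tip 1 [0.6041 0.311  0.069 ]
tip 2 [0.5947 0.2324 0.069 ]
tip 3 [0.5835 0.1539 0.069 ]
tip 4 [0.5726 0.0745 0.069 ]
```

```bash
cat > go.py <<'E'
import sys
from h import *
from cell import status
T=dict(large=(.530,-.2536,.171),small=(.542,-.3293,.171),tube=(.5015,-.0943,.171),spool=(.5175,-.174,.171),
p1=(.6055,.3118,-.138),p2=(.5949,.2332,-.138),p3=(.5838,.155,-.138),p4=(.5728,.0753,-.138))
s=status.observe(); p=np.array(s['tool_pos']); M=R.from_euler('xyz',s['tool_rot'])
print('t',round(s['time'],2),'pos',p.round(4),'rot',np.round(s['tool_rot'],4),'F',np.round(s['contact_force'],1),'open',round(s['opening'],4))
for a in sys.argv[1:]:
    n,z=a.split(':'); x,y,yaw=T[n]
    d=M.inv().apply(np.array([x,y,float(z)])-p); r=(M.inv()*R.from_euler('xyz',[-np.pi/2,0,yaw])).as_rotvec()
    print(a,'d',d.round(4),'r',r.round(4))
E
python3 go.py large:0.20
```

```text
t 0.1 pos [0.1743 0.4948 0.2431] rot [-1.5706e+00  1.4000e-03  1.2320e+00] F [0.3 0.  0.6] open 0.0915
large:0.20 d [-0.5876  0.0438 -0.5842] r [ 6.000e-04  1.061e+00 -1.400e-03]
```

```bash
python3 -m creep '[{"dx":-0.04,"dz":-0.04,"ry":0.08},{"dx":-0.08,"dz":-0.08,"ry":0.16},{"dx":-0.12,"dz":-0.12,"ry":0.24},{"dx":-0.16,"dz":-0.16,"ry":0.32},{"dx":-0.20,"dz":-0.20,"ry":0.4},{"dx":-0.24,"dz":-0.24,"ry":0.48},{"dx":-0.28,"dz":-0.28,"ry":0.56},{"dx":-0.32,"dz":-0.32,"ry":0.64},{"dx":-0.36,"dz":-0.36,"ry":0.72},{"dx":-0.40,"dz":-0.40,"ry":0.8},{"dx":-0.44,"dz":-0.44,"ry":0.88},{"dx":-0.48,"dz":-0.48,"ry":0.96},{"dx":-0.52,"dz":-0.52,"ry":1.0},{"dx":-0.56,"dz":-0.56,"ry":1.04},{"dx":-0.588,"dz":-0.584,"ry":1.061,"dy":0.02},{"dx":-0.588,"dz":-0.584,"ry":1.061,"dy":0.044},{"dx":-0.588,"dz":-0.584,"ry":1.061,"dy":0.044},{"dx":-0.588,"dz":-0.584,"ry":1.061,"dy":0.044,"gripper":1}]' 20; python3 go.py large:0.098
```

```text
t 0.1 pos [0.1743 0.4948 0.2431] rot [-1.5706e+00  1.4000e-03  1.2320e+00] F [0.3 0.  0.6] open 0.0915
large:0.098 d [-0.5875  0.1458 -0.5842] r [ 6.000e-04  1.061e+00 -1.400e-03]invalid input at $[0]: expected keys dx, dy, dz, rx, ry, rz, gripper
```

```bash
python3 -m creep '[{"dx":-0.2,"dy":0,"dz":-0.2,"rx":0,"ry":0.36,"rz":0,"gripper":1},{"dx":-0.2,"dy":0,"dz":-0.2,"rx":0,"ry":0.36,"rz":0,"gripper":1},{"dx":-0.2,"dy":0,"dz":-0.2,"rx":0,"ry":0.36,"rz":0,"gripper":1},{"dx":-0.2,"dy":0,"dz":-0.2,"rx":0,"ry":0.36,"rz":0,"gripper":1},{"dx":-0.4,"dy":0,"dz":-0.4,"rx":0,"ry":0.72,"rz":0,"gripper":1},{"dx":-0.4,"dy":0,"dz":-0.4,"rx":0,"ry":0.72,"rz":0,"gripper":1},{"dx":-0.4,"dy":0,"dz":-0.4,"rx":0,"ry":0.72,"rz":0,"gripper":1},{"dx":-0.4,"dy":0,"dz":-0.4,"rx":0,"ry":0.72,"rz":0,"gripper":1},{"dx":-0.588,"dy":0.02,"dz":-0.584,"rx":0,"ry":1.061,"rz":0,"gripper":1},{"dx":-0.588,"dy":0.02,"dz":-0.584,"rx":0,"ry":1.061,"rz":0,"gripper":1},{"dx":-0.588,"dy":0.02,"dz":-0.584,"rx":0,"ry":1.061,"rz":0,"gripper":1},{"dx":-0.588,"dy":0.044,"dz":-0.584,"rx":0,"ry":1.061,"rz":0,"gripper":1},{"dx":-0.588,"dy":0.044,"dz":-0.584,"rx":0,"ry":1.061,"rz":0,"gripper":1},{"dx":-0.588,"dy":0.044,"dz":-0.584,"rx":0,"ry":1.061,"rz":0,"gripper":1},{"dx":-0.588,"dy":0.044,"dz":-0.584,"rx":0,"ry":1.061,"rz":0,"gripper":1},{"dx":-0.588,"dy":0.044,"dz":-0.584,"rx":0,"ry":1.061,"rz":0,"gripper":1},{"dx":-0.588,"dy":0.044,"dz":-0.584,"rx":0,"ry":1.061,"rz":0,"gripper":1},{"dx":-0.588,"dy":0.044,"dz":-0.584,"rx":0,"ry":1.061,"rz":0,"gripper":1}]' 20; python3 go.py large:0.098
```

```text
time: 2.35
tool_pos: [0.5299, -0.2527, 0.2004]
tool_rot: [-1.571, -0.001, 0.172]
contact_force: [0.3, -0.5, -0.7]
opening: 0.092
t 2.35 pos [ 0.5299 -0.2527  0.2004] rot [-1.5713e+00 -7.0000e-04  1.7210e-01] F [ 0.3 -0.5 -0.7] open 0.092
large:0.098 d [-1.000e-04  1.024e-01 -9.000e-04] r [0.0005 0.0011 0.0007]
```

```bash
python3 -m creep '[{"dx":0,"dy":0.05,"dz":-0.001,"rx":0,"ry":0,"rz":0,"gripper":1},{"dx":0,"dy":0.09,"dz":-0.001,"rx":0,"ry":0,"rz":0,"gripper":1},{"dx":0,"dy":0.102,"dz":-0.001,"rx":0,"ry":0,"rz":0,"gripper":1},{"dx":0,"dy":0.102,"dz":-0.001,"rx":0,"ry":0,"rz":0,"gripper":1},{"dx":0,"dy":0.102,"dz":-0.001,"rx":0,"ry":0,"rz":0,"gripper":0.4},{"dx":0,"dy":0.102,"dz":-0.001,"rx":0,"ry":0,"rz":0,"gripper":0.4},{"dx":0,"dy":0.102,"dz":-0.001,"rx":0,"ry":0,"rz":0,"gripper":0.4},{"dx":0,"dy":0.102,"dz":-0.001,"rx":0,"ry":0,"rz":0,"gripper":0.4},{"dx":0,"dy":0.102,"dz":-0.001,"rx":0,"ry":0,"rz":0,"gripper":0.4},{"dx":0,"dy":0.102,"dz":-0.001,"rx":0,"ry":0,"rz":0,"gripper":0.4}]' 20; python3 go.py
```

```text
time: 3.6
tool_pos: [0.5304, -0.2546, 0.0981]
tool_rot: [-1.571, -0.001, 0.171]
contact_force: [0.9, 0.2, 3.7]
opening: 0.0582
t 3.6 pos [ 0.5304 -0.2546  0.0981] rot [-1.5714e+00 -9.0000e-04  1.7100e-01] F [0.9 0.2 3.7] open 0.0582
```

```bash
python3 -m creep '[{"dx":0,"dy":0,"dz":0,"rx":0,"ry":0,"rz":0,"gripper":0.4},{"dx":0,"dy":0,"dz":0,"rx":0,"ry":0,"rz":0,"gripper":0.4},{"dx":0,"dy":-0.02,"dz":0,"rx":0,"ry":0,"rz":0,"gripper":0.4},{"dx":0,"dy":-0.06,"dz":0,"rx":0,"ry":0,"rz":0,"gripper":0.4},{"dx":0,"dy":-0.11,"dz":0,"rx":0,"ry":0,"rz":0,"gripper":0.4},{"dx":0,"dy":-0.15,"dz":0,"rx":0,"ry":0,"rz":0,"gripper":0.4},{"dx":0,"dy":-0.15,"dz":0,"rx":0,"ry":0,"rz":0,"gripper":0.4},{"dx":0,"dy":-0.15,"dz":0,"rx":0,"ry":0,"rz":0,"gripper":0.4}]' 20; python3 go.py p1:0.248; python3 - <<'E'
from h import *
from cell import read_camera
p,d=read_camera('side'); cv2.imwrite('pics/s1.png',p[:,:,::-1])
E
```

```text
time: 4.6
tool_pos: [0.5292, -0.254, 0.2459]
tool_rot: [-1.568, 0.003, 0.171]
contact_force: [-0.7, 0.4, -1.8]
opening: 0.0578
t 4.6 pos [ 0.5292 -0.254   0.2459] rot [-1.5684  0.0026  0.1709] F [-0.7  0.4 -1.8] open 0.0578
p1:0.248 d [ 0.1715 -0.0013  0.5446] r [-0.0019  0.3089 -0.003 ]
```

View pics/s1.png

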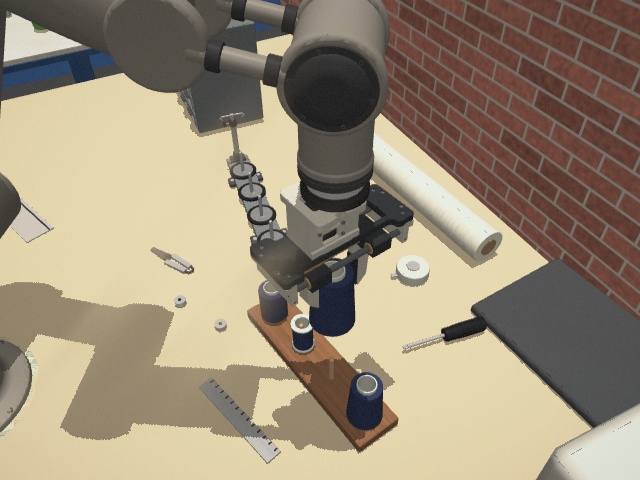

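```bash
python3 -m creep '[{"dx":0.01,"dy":0,"dz":0.03,"rx":0,"ry":0.02,"rz":0,"gripper":0.4},{"dx":0.025,"dy":0,"dz":0.08,"rx":0,"ry":0.05,"rz":0,"gripper":0.4},{"dx":0.04,"dy":0,"dz":0.13,"rx":0,"ry":0.08,"rz":0,"gripper":0.4},{"dx":0.056,"dy":0,"dz":0.18,"rx":0,"ry":0.11,"rz":0,"gripper":0.4},{"dx":0.072,"dy":0,"dz":0.23,"rx":0,"ry":0.14,"rz":0,"gripper":0.4},{"dx":0.088,"dy":0,"dz":0.28,"rx":0,"ry":0.17,"rz":0,"gripper":0.4},{"dx":0.104,"dy":0,"dz":0.33,"rx":0,"ry":0.2,"rz":0,"gripper":0.4},{"dx":0.12,"dy":0,"dz":0.38,"rx":0,"ry":0.23,"rz":0,"gripper":0.4},{"dx":0.136,"dy":0,"dz":0.43,"rx":0,"ry":0.26,"rz":0,"gripper":0.4},{"dx":0.152,"dy":0,"dz":0.48,"rx":0,"ry":0.29,"rz":0,"gripper":0.4},{"dx":0.165,"dy":0,"dz":0.525,"rx":0,"ry":0.305,"rz":0,"gripper":0.4},{"dx":0.171,"dy":0,"dz":0.544,"rx":0,"ry":0.309,"rz":0,"gripper":0.4},{"dx":0.171,"dy":0,"dz":0.544,"rx":0,"ry":0.309,"rz":0,"gripper":0.4},{"dx":0.171,"dy":0,"dz":0.544,"rx":0,"ry":0.309,"rz":0,"gripper":0.4}]'; python3 go.py p1:0.1; python3 - <<'E'
from h import *
from cell import read_camera
p,d=read_camera('side'); cv2.imwrite('pics/s2.png',p[:,:,::-1])
p,d=read_camera('top'); cv2.imwrite('pics/t2.png',p[:,:,::-1])
E
```

```text
time: 6.4
tool_pos: [0.6057, 0.3096, 0.2463]
tool_rot: [-1.572, 0.002, -0.138]
contact_force: [-0.6, 0.1, -1.4]
opening: 0.0581
t 6.4 pos [0.6057 0.3096 0.2463] rot [-1.5725  0.0021 -0.1384] F [-0.6  0.1 -1.4] open 0.0581
p1:0.1 d [-1.000e-04  1.463e-01  2.400e-03] r [ 0.0017 -0.0004 -0.0021]
```

View pics/s2.png

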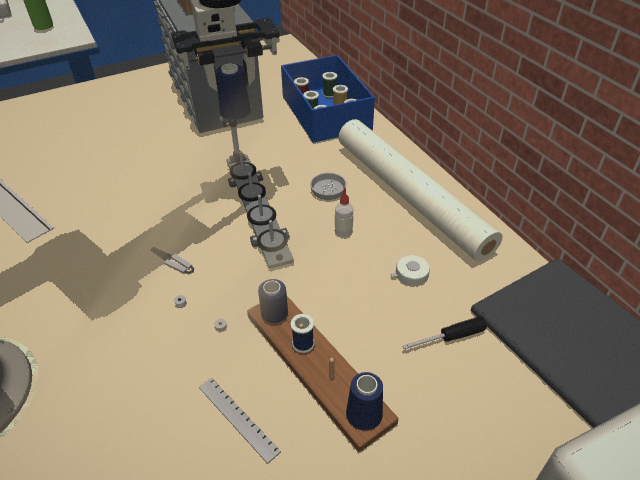

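```bash
python3 -m creep '[{"dx":0,"dy":0.03,"dz":0.002,"rx":0,"ry":0,"rz":0,"gripper":0.4},{"dx":0,"dy":0.07,"dz":0.002,"rx":0,"ry":0,"rz":0,"gripper":0.4},{"dx":0,"dy":0.10,"dz":0.002,"rx":0,"ry":0,"rz":0,"gripper":0.4},{"dx":0,"dy":0.13,"dz":0.002,"rx":0,"ry":0,"rz":0,"gripper":0.4},{"dx":0,"dy":0.142,"dz":0.002,"rx":0,"ry":0,"rz":0,"gripper":0.4},{"dx":0,"dy":0.142,"dz":0.002,"rx":0,"ry":0,"rz":0,"gripper":0.4}]'; python3 go.py p1:0.098; python3 - <<'E'
from h import *
from cell import read_camera
p,d=read_camera('side'); cv2.imwrite('pics/s3.png',cv2.resize(p[60:260,150:350,::-1],None,fx=3,fy=3))
E
```

```text
time: 7.25
tool_pos: [0.6062, 0.312, 0.1055]
tool_rot: [-1.571, 0.001, -0.139]
contact_force: [-0.1, 0.6, -1.4]
opening: 0.0581
t 7.25 pos [0.6062 0.312  0.1055] rot [-1.5712e+00  8.0000e-04 -1.3880e-01] F [-0.1  0.6 -1.4] open 0.0581
p1:0.098 d [-0.0007  0.0075 -0.0003] r [ 0.0004 -0.0008 -0.0008]
```

View pics/s3.png

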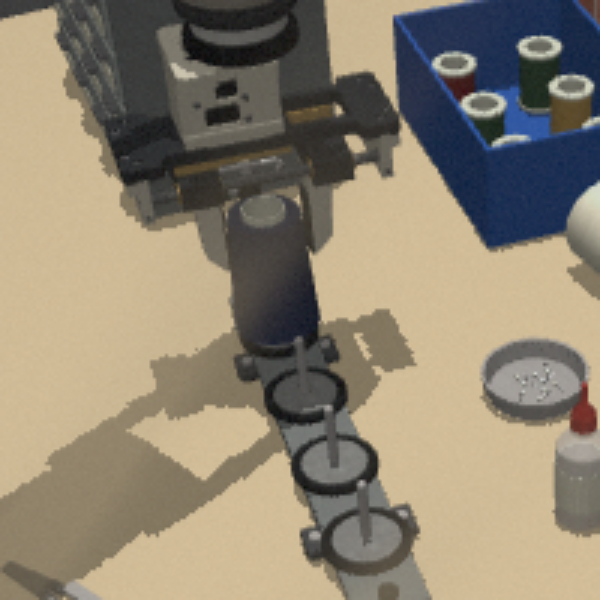

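```bash
python3 -m creep '[{"dx":0,"dy":0.004,"dz":0,"rx":0,"ry":0,"rz":0,"gripper":0.4},{"dx":0,"dy":0.0075,"dz":0,"rx":0,"ry":0,"rz":0,"gripper":0.4},{"dx":0,"dy":0.0075,"dz":0,"rx":0,"ry":0,"rz":0,"gripper":0.4},{"dx":0,"dy":0.0075,"dz":0,"rx":0,"ry":0,"rz":0,"gripper":0.4}]'; python3 go.py p1:0.098;
```

```text
time: 7.8
tool_pos: [0.6063, 0.3127, 0.0984]
tool_rot: [-1.571, -0.0, -0.138]
contact_force: [-0.5, -0.7, -1.6]
opening: 0.0581
t 7.8 pos [0.6063 0.3127 0.0984] rot [-1.5706e+00 -2.0000e-04 -1.3800e-01] F [-0.5 -0.7 -1.6] open 0.0581
p1:0.098 d [-0.0007  0.0004 -0.001 ] r [-0.0002  0.      0.0002]
```

```bash
python3 -m creep '[{"dx":0,"dy":0.0015,"dz":0,"rx":0,"ry":0,"rz":0,"gripper":0.4},{"dx":0,"dy":0.0015,"dz":0,"rx":0,"ry":0,"rz":0,"gripper":0.4}]'; python3 go.py; python3 -m creep '[{"dx":0,"dy":0,"dz":0,"rx":0,"ry":0,"rz":0,"gripper":0.8},{"dx":0,"dy":0,"dz":0,"rx":0,"ry":0,"rz":0,"gripper":1},{"dx":0,"dy":0,"dz":0,"rx":0,"ry":0,"rz":0,"gripper":1},{"dx":0,"dy":0,"dz":0,"rx":0,"ry":0,"rz":0,"gripper":1},{"dx":0,"dy":-0.04,"dz":0,"rx":0,"ry":0,"rz":0,"gripper":1},{"dx":0,"dy":-0.1,"dz":0,"rx":0,"ry":0,"rz":0,"gripper":1},{"dx":0,"dy":-0.1,"dz":0,"rx":0,"ry":0,"rz":0,"gripper":1},{"dx":0,"dy":-0.1,"dz":0,"rx":0,"ry":0,"rz":0,"gripper":1}]';python3 go.py small:0.197 small:0.083
```

```text
time: 8.05
tool_pos: [0.6064, 0.313, 0.098]
tool_rot: [-1.57, -0.001, -0.138]
contact_force: [-2.1, 0.0, 5.3]
opening: 0.0577
t 8.05 pos [0.6064 0.313  0.098 ] rot [-1.5699e+00 -1.0000e-03 -1.3790e-01] F [-2.1  0.   5.3] open 0.0577
time: 9.05
tool_pos: [0.6059, 0.3125, 0.1963]
tool_rot: [-1.571, 0.0, -0.138]
contact_force: [0.7, -0.1, 0.1]
opening: 0.0916
t 9.05 pos [0.6059 0.3125 0.1963] rot [-1.571e+00  4.000e-04 -1.380e-01] F [ 0.7 -0.1  0.1] open 0.0916
small:0.197 d [ 2.490e-02 -5.000e-04 -6.445e-01] r [ 2.00e-04 -3.09e-01 -5.00e-04]
small:0.083 d [ 0.025   0.1135 -0.6445] r [ 2.00e-04 -3.09e-01 -5.00e-04]
```

Contact made and released. Now above cone_small (tips clear everything at 0.18).

```bash
python3 -m creep '[{"dx":0.001,"dy":0,"dz":-0.03,"rx":0,"ry":-0.02,"rz":0,"gripper":1},{"dx":0.012,"dy":0,"dz":-0.32,"rx":0,"ry":-0.15,"rz":0,"gripper":1},{"dx":0.012,"dy":0,"dz":-0.32,"rx":0,"ry":-0.15,"rz":0,"gripper":1},{"dx":0.012,"dy":0,"dz":-0.32,"rx":0,"ry":-0.15,"rz":0,"gripper":1},{"dx":0.012,"dy":0,"dz":-0.32,"rx":0,"ry":-0.15,"rz":0,"gripper":1},{"dx":0.012,"dy":0,"dz":-0.32,"rx":0,"ry":-0.15,"rz":0,"gripper":1},{"dx":0.025,"dy":0,"dz":-0.644,"rx":0,"ry":-0.309,"rz":0,"gripper":1},{"dx":0.025,"dy":0,"dz":-0.644,"rx":0,"ry":-0.309,"rz":0,"gripper":1},{"dx":0.025,"dy":0,"dz":-0.644,"rx":0,"ry":-0.309,"rz":0,"gripper":1},{"dx":0.025,"dy":0,"dz":-0.644,"rx":0,"ry":-0.309,"rz":0,"gripper":1},{"dx":0.025,"dy":0,"dz":-0.644,"rx":0,"ry":-0.309,"rz":0,"gripper":1},{"dx":0.025,"dy":0,"dz":-0.644,"rx":0,"ry":-0.309,"rz":0,"gripper":1},{"dx":0.025,"dy":0,"dz":-0.644,"rx":0,"ry":-0.309,"rz":0,"gripper":1},{"dx":0.025,"dy":0,"dz":-0.644,"rx":0,"ry":-0.309,"rz":0,"gripper":1}]';python3 go.py small:0.083; python3 - <<'E'
from h import *
from cell import read_camera
p,d=read_camera('side'); cv2.imwrite('pics/s4.png',p[:,:,::-1])
E
```

```text
time: 10.8
tool_pos: [0.5426, -0.3268, 0.196]
tool_rot: [-1.569, 0.001, 0.173]
contact_force: [-1.2, 0.4, 0.9]
opening: 0.0919
t 10.8 pos [ 0.5426 -0.3268  0.196 ] rot [-1.569e+00  8.000e-04  1.726e-01] F [-1.2  0.4  0.9] open 0.0919
small:0.083 d [-0.0009  0.113  -0.0026] r [-0.0018  0.0016 -0.0008]
```

View pics/s4.png

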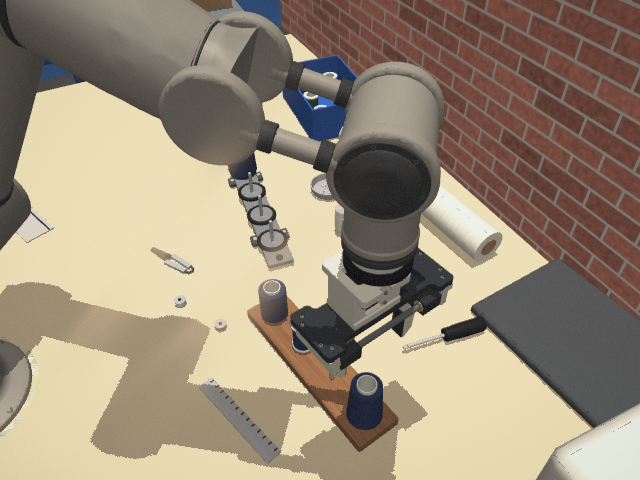

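```bash
python3 -m creep '[{"dx":0,"dy":0.05,"dz":-0.002,"rx":0,"ry":0,"rz":0,"gripper":1},{"dx":0,"dy":0.1,"dz":-0.002,"rx":0,"ry":0,"rz":0,"gripper":1},{"dx":0,"dy":0.113,"dz":-0.002,"rx":0,"ry":0,"rz":0,"gripper":1},{"dx":0,"dy":0.113,"dz":-0.002,"rx":0,"ry":0,"rz":0,"gripper":1},{"dx":0,"dy":0.113,"dz":-0.002,"rx":0,"ry":0,"rz":0,"gripper":0.35},{"dx":0,"dy":0.113,"dz":-0.002,"rx":0,"ry":0,"rz":0,"gripper":0.35},{"dx":0,"dy":0.113,"dz":-0.002,"rx":0,"ry":0,"rz":0,"gripper":0.35},{"dx":0,"dy":0.113,"dz":-0.002,"rx":0,"ry":0,"rz":0,"gripper":0.35},{"dx":0,"dy":0.113,"dz":-0.002,"rx":0,"ry":0,"rz":0,"gripper":0.35},{"dx":0,"dy":0.113,"dz":-0.002,"rx":0,"ry":0,"rz":0,"gripper":0.35},{"dx":0,"dy":0.113,"dz":-0.002,"rx":0,"ry":0,"rz":0,"gripper":0.35}]' 18; python3 go.py small:0.083
```

```text
time: 12.22
tool_pos: [0.5428, -0.3307, 0.0838]
tool_rot: [-1.571, -0.0, 0.171]
contact_force: [-0.3, -0.4, 1.6]
opening: 0.0489
t 12.22 pos [ 0.5428 -0.3307  0.0838] rot [-1.5709e+00 -2.0000e-04  1.7090e-01] F [-0.3 -0.4  1.6] open 0.0489
small:0.083 d [-0.0005  0.0008  0.0015] r [ 0.0001 -0.0001  0.0002]
```

```bash
python3 -m creep '[{"dx":0,"dy":-0.02,"dz":0,"rx":0,"ry":0,"rz":0,"gripper":0.35},{"dx":0,"dy":-0.06,"dz":0,"rx":0,"ry":0,"rz":0,"gripper":0.35},{"dx":0,"dy":-0.11,"dz":0,"rx":0,"ry":0,"rz":0,"gripper":0.35},{"dx":0,"dy":-0.15,"dz":0,"rx":0,"ry":0,"rz":0,"gripper":0.35},{"dx":0,"dy":-0.155,"dz":0,"rx":0,"ry":0,"rz":0,"gripper":0.35},{"dx":0,"dy":-0.155,"dz":0,"rx":0,"ry":0,"rz":0,"gripper":0.35},{"dx":0,"dy":-0.155,"dz":0,"rx":0,"ry":0,"rz":0,"gripper":0.35}]'; python3 go.py p2:0.238
```

```text
time: 13.1
tool_pos: [0.5421, -0.3301, 0.2365]
tool_rot: [-1.568, 0.003, 0.171]
contact_force: [0.0, 0.6, -1.8]
opening: 0.0489
t 13.1 pos [ 0.5421 -0.3301  0.2365] rot [-1.5679  0.0025  0.171 ] F [ 0.   0.6 -1.8] open 0.0489
p2:0.238 d [ 1.479e-01 -3.000e-04  5.461e-01] r [-0.0025  0.309  -0.0029]
```

```bash
python3 -m creep '[{"dx":0.008,"dy":0,"dz":0.03,"rx":0,"ry":0.02,"rz":0,"gripper":0.35},{"dx":0.021,"dy":0,"dz":0.08,"rx":0,"ry":0.05,"rz":0,"gripper":0.35},{"dx":0.035,"dy":0,"dz":0.13,"rx":0,"ry":0.08,"rz":0,"gripper":0.35},{"dx":0.048,"dy":0,"dz":0.18,"rx":0,"ry":0.11,"rz":0,"gripper":0.35},{"dx":0.062,"dy":0,"dz":0.23,"rx":0,"ry":0.14,"rz":0,"gripper":0.35},{"dx":0.075,"dy":0,"dz":0.28,"rx":0,"ry":0.17,"rz":0,"gripper":0.35},{"dx":0.089,"dy":0,"dz":0.33,"rx":0,"ry":0.2,"rz":0,"gripper":0.35},{"dx":0.102,"dy":0,"dz":0.38,"rx":0,"ry":0.23,"rz":0,"gripper":0.35},{"dx":0.116,"dy":0,"dz":0.43,"rx":0,"ry":0.26,"rz":0,"gripper":0.35},{"dx":0.13,"dy":0,"dz":0.48,"rx":0,"ry":0.29,"rz":0,"gripper":0.35},{"dx":0.142,"dy":0,"dz":0.525,"rx":0,"ry":0.305,"rz":0,"gripper":0.35},{"dx":0.148,"dy":0,"dz":0.546,"rx":0,"ry":0.309,"rz":0,"gripper":0.35},{"dx":0.148,"dy":0,"dz":0.546,"rx":0,"ry":0.309,"rz":0,"gripper":0.35},{"dx":0.148,"dy":0,"dz":0.546,"rx":0,"ry":0.309,"rz":0,"gripper":0.35},{"dx":0.148,"dy":0,"dz":0.546,"rx":0,"ry":0.309,"rz":0,"gripper":0.35}]'; python3 go.py p2:0.09; python3 - <<'E'
from h import *
from cell import read_camera
p,d=read_camera('side'); cv2.imwrite('pics/s5.png',cv2.resize(p[60:260,150:350,::-1],None,fx=3,fy=3))
E
```

```text
time: 14.98
tool_pos: [0.5959, 0.2311, 0.2387]
tool_rot: [-1.571, 0.0, -0.14]
contact_force: [-0.3, 0.3, -0.7]
opening: 0.049
t 14.97 pos [0.5959 0.2311 0.2387] rot [-1.5711e+00  1.0000e-04 -1.3980e-01] F [-0.3  0.3 -0.7] open 0.049
p2:0.09 d [-0.0012  0.1487  0.002 ] r [ 0.0003 -0.0018 -0.0001]
```

View pics/s5.png

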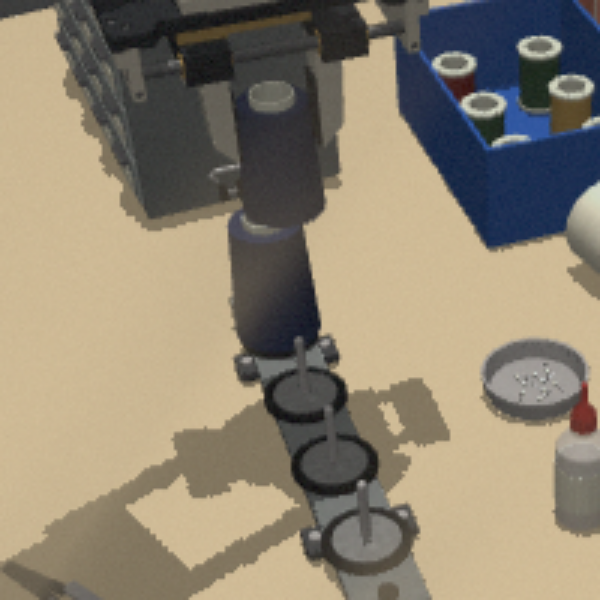

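```bash
python3 -m creep '[{"dx":-0.001,"dy":0.03,"dz":0.001,"rx":0,"ry":0,"rz":0,"gripper":0.35},{"dx":-0.001,"dy":0.07,"dz":0.001,"rx":0,"ry":0,"rz":0,"gripper":0.35},{"dx":-0.001,"dy":0.11,"dz":0.001,"rx":0,"ry":0,"rz":0,"gripper":0.35},{"dx":-0.001,"dy":0.14,"dz":0.001,"rx":0,"ry":0,"rz":0,"gripper":0.35},{"dx":-0.001,"dy":0.148,"dz":0.001,"rx":0,"ry":0,"rz":0,"gripper":0.35},{"dx":-0.001,"dy":0.152,"dz":0.001,"rx":0,"ry":0,"rz":0,"gripper":0.35},{"dx":-0.001,"dy":0.152,"dz":0.001,"rx":0,"ry":0,"rz":0,"gripper":0.35}]'; python3 go.py p2:0.083; python3 -m creep '[{"dx":0,"dy":0.002,"dz":0,"rx":0,"ry":0,"rz":0,"gripper":0.35},{"dx":0,"dy":0.0035,"dz":0,"rx":0,"ry":0,"rz":0,"gripper":0.35},{"dx":0,"dy":0.0045,"dz":0,"rx":0,"ry":0,"rz":0,"gripper":0.35},{"dx":0,"dy":0.0045,"dz":0,"rx":0,"ry":0,"rz":0,"gripper":0.35}]'; python3 go.py
```

```text
time: 15.9
tool_pos: [0.5955, 0.2337, 0.0879]
tool_rot: [-1.57, -0.002, -0.138]
contact_force: [0.1, -0.6, -1.2]
opening: 0.0486
t 15.9 pos [0.5955 0.2337 0.0879] rot [-1.57   -0.0019 -0.1382] F [ 0.1 -0.6 -1.2] open 0.0486
p2:0.083 d [-0.0006  0.0049 -0.0006] r [-0.0008 -0.0002  0.0019]
time: 16.4
tool_pos: [0.5953, 0.234, 0.0836]
tool_rot: [-1.57, -0.002, -0.138]
contact_force: [-1.8, 0.1, 6.4]
opening: 0.0484
t 16.4 pos [0.5953 0.234  0.0836] rot [-1.5699 -0.0016 -0.1379] F [-1.8  0.1  6.4] open 0.0484
```

```bash
python3 -m creep '[{"dx":0,"dy":0,"dz":0,"rx":0,"ry":0,"rz":0,"gripper":0.8},{"dx":0,"dy":0,"dz":0,"rx":0,"ry":0,"rz":0,"gripper":1},{"dx":0,"dy":0,"dz":0,"rx":0,"ry":0,"rz":0,"gripper":1},{"dx":0,"dy":0,"dz":0,"rx":0,"ry":0,"rz":0,"gripper":1},{"dx":0,"dy":-0.04,"dz":0,"rx":0,"ry":0,"rz":0,"gripper":1},{"dx":0,"dy":-0.1,"dz":0,"rx":0,"ry":0,"rz":0,"gripper":1},{"dx":0,"dy":-0.1,"dz":0,"rx":0,"ry":0,"rz":0,"gripper":1},{"dx":0,"dy":-0.1,"dz":0,"rx":0,"ry":0,"rz":0,"gripper":1}]';python3 go.py tube:0.183
```

```text
time: 17.4
tool_pos: [0.5945, 0.2336, 0.1819]
tool_rot: [-1.571, 0.0, -0.138]
contact_force: [0.1, 0.5, -0.8]
opening: 0.0921
t 17.4 pos [0.5945 0.2336 0.1819] rot [-1.5709e+00  4.0000e-04 -1.3800e-01] F [ 0.1  0.5 -0.8] open 0.0921
tube:0.183 d [-0.047  -0.001  -0.3376] r [ 1.00e-04 -3.09e-01 -4.00e-04]
```

```bash
python3 -m creep '[{"dx":-0.005,"dy":0,"dz":-0.03,"rx":0,"ry":-0.03,"rz":0,"gripper":1},{"dx":-0.023,"dy":0,"dz":-0.17,"rx":0,"ry":-0.15,"rz":0,"gripper":1},{"dx":-0.023,"dy":0,"dz":-0.17,"rx":0,"ry":-0.15,"rz":0,"gripper":1},{"dx":-0.047,"dy":0,"dz":-0.338,"rx":0,"ry":-0.309,"rz":0,"gripper":1},{"dx":-0.047,"dy":0,"dz":-0.338,"rx":0,"ry":-0.309,"rz":0,"gripper":1},{"dx":-0.047,"dy":0,"dz":-0.338,"rx":0,"ry":-0.309,"rz":0,"gripper":1},{"dx":-0.047,"dy":0,"dz":-0.338,"rx":0,"ry":-0.309,"rz":0,"gripper":1},{"dx":-0.047,"dy":0,"dz":-0.338,"rx":0,"ry":-0.309,"rz":0,"gripper":1},{"dx":-0.047,"dy":0,"dz":-0.338,"rx":0,"ry":-0.309,"rz":0,"gripper":1}]';python3 go.py tube:0.068; python3 - <<'E'
from h import *
from cell import read_camera
p,d=read_camera('side'); cv2.imwrite('pics/s6.png',p[:,:,::-1])
E
```

```text
time: 18.52
tool_pos: [0.5019, -0.0931, 0.1816]
tool_rot: [-1.57, 0.001, 0.173]
contact_force: [0.7, 0.2, -0.6]
opening: 0.0916
t 18.52 pos [ 0.5019 -0.0931  0.1816] rot [-1.5699e+00  9.0000e-04  1.7290e-01] F [ 0.7  0.2 -0.6] open 0.0916
tube:0.068 d [-0.0004  0.1136 -0.0012] r [-0.0009  0.0019 -0.0009]
```

View pics/s6.png

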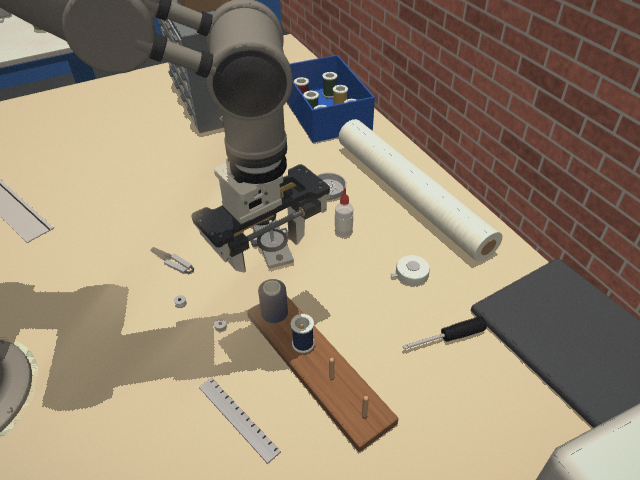

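```bash
python3 -m creep '[{"dx":0,"dy":0.05,"dz":-0.001,"rx":0,"ry":0,"rz":0,"gripper":1},{"dx":0,"dy":0.1,"dz":-0.001,"rx":0,"ry":0,"rz":0,"gripper":1},{"dx":0,"dy":0.113,"dz":-0.001,"rx":0,"ry":0,"rz":0,"gripper":1},{"dx":0,"dy":0.113,"dz":-0.001,"rx":0,"ry":0,"rz":0,"gripper":1},{"dx":0,"dy":0.113,"dz":-0.001,"rx":0,"ry":0,"rz":0,"gripper":0.3},{"dx":0,"dy":0.113,"dz":-0.001,"rx":0,"ry":0,"rz":0,"gripper":0.3},{"dx":0,"dy":0.113,"dz":-0.001,"rx":0,"ry":0,"rz":0,"gripper":0.3},{"dx":0,"dy":0.113,"dz":-0.001,"rx":0,"ry":0,"rz":0,"gripper":0.3},{"dx":0,"dy":0.113,"dz":-0.001,"rx":0,"ry":0,"rz":0,"gripper":0.3},{"dx":0,"dy":0.113,"dz":-0.001,"rx":0,"ry":0,"rz":0,"gripper":0.3},{"dx":0,"dy":0.113,"dz":-0.001,"rx":0,"ry":0,"rz":0,"gripper":0.3}]' 15; python3 go.py tube:0.068; python3 -m creep '[{"dx":0,"dy":-0.02,"dz":0,"rx":0,"ry":0,"rz":0,"gripper":0.3},{"dx":0,"dy":-0.06,"dz":0,"rx":0,"ry":0,"rz":0,"gripper":0.3},{"dx":0,"dy":-0.11,"dz":0,"rx":0,"ry":0,"rz":0,"gripper":0.3},{"dx":0,"dy":-0.15,"dz":0,"rx":0,"ry":0,"rz":0,"gripper":0.3},{"dx":0,"dy":-0.155,"dz":0,"rx":0,"ry":0,"rz":0,"gripper":0.3},{"dx":0,"dy":-0.155,"dz":0,"rx":0,"ry":0,"rz":0,"gripper":0.3},{"dx":0,"dy":-0.155,"dz":0,"rx":0,"ry":0,"rz":0,"gripper":0.3}]'; python3 go.py p3:0.222
```

```text
time: 19.95
tool_pos: [0.5019, -0.0956, 0.0692]
tool_rot: [-1.571, -0.0, 0.171]
contact_force: [-0.8, -0.4, 1.6]
opening: 0.0457
t 19.95 pos [ 0.5019 -0.0956  0.0692] rot [-1.5708 -0.      0.171 ] F [-0.8 -0.4  1.6] open 0.0457
tube:0.068 d [-0.0002  0.0012  0.0014] r [-0. -0.  0.]
time: 20.82
tool_pos: [0.5012, -0.0953, 0.2226]
tool_rot: [-1.569, 0.003, 0.171]
contact_force: [-0.0, -0.9, -0.3]
opening: 0.0454
t 20.82 pos [ 0.5012 -0.0953  0.2226] rot [-1.5692  0.0028  0.171 ] F [-0.  -0.9 -0.3] open 0.0454
p3:0.222 d [0.124  0.0006 0.2326] r [-0.0012  0.309  -0.003 ]
```

```bash
python3 -m creep '[{"dx":0.015,"dy":0,"dz":0.03,"rx":0,"ry":0.04,"rz":0,"gripper":0.3},{"dx":0.04,"dy":0,"dz":0.075,"rx":0,"ry":0.1,"rz":0,"gripper":0.3},{"dx":0.065,"dy":0,"dz":0.12,"rx":0,"ry":0.16,"rz":0,"gripper":0.3},{"dx":0.09,"dy":0,"dz":0.165,"rx":0,"ry":0.22,"rz":0,"gripper":0.3},{"dx":0.114,"dy":0,"dz":0.21,"rx":0,"ry":0.28,"rz":0,"gripper":0.3},{"dx":0.124,"dy":0,"dz":0.233,"rx":0,"ry":0.309,"rz":0,"gripper":0.3},{"dx":0.124,"dy":0,"dz":0.233,"rx":0,"ry":0.309,"rz":0,"gripper":0.3},{"dx":0.124,"dy":0,"dz":0.233,"rx":0,"ry":0.309,"rz":0,"gripper":0.3},{"dx":0.124,"dy":0,"dz":0.233,"rx":0,"ry":0.309,"rz":0,"gripper":0.3}]'; python3 go.py p3:0.073; python3 - <<'E'
from h import *
from cell import read_camera
p,d=read_camera('side'); cv2.imwrite('pics/s7.png',cv2.resize(p[60:260,150:350,::-1],None,fx=3,fy=3))
E
```

```text
time: 21.95
tool_pos: [0.5843, 0.154, 0.2239]
tool_rot: [-1.571, 0.001, -0.139]
contact_force: [-0.3, -0.8, -0.7]
opening: 0.0455
t 21.95 pos [0.5843 0.154  0.2239] rot [-1.5711e+00  7.0000e-04 -1.3920e-01] F [-0.3 -0.8 -0.7] open 0.0455
p3:0.073 d [-0.0005  0.1509  0.001 ] r [ 0.0003 -0.0012 -0.0007]
```

View pics/s7.png

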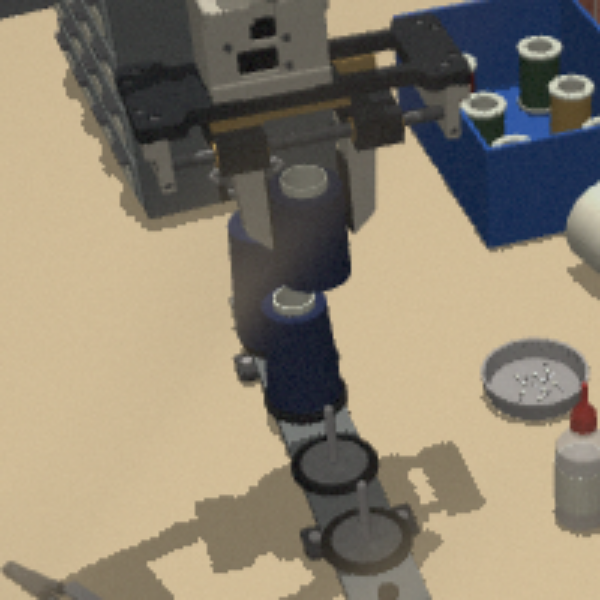

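```bash
python3 -m creep '[{"dx":-0.0005,"dy":0.03,"dz":0.001,"rx":0,"ry":0,"rz":0,"gripper":0.3},{"dx":-0.0005,"dy":0.07,"dz":0.001,"rx":0,"ry":0,"rz":0,"gripper":0.3},{"dx":-0.0005,"dy":0.11,"dz":0.001,"rx":0,"ry":0,"rz":0,"gripper":0.3},{"dx":-0.0005,"dy":0.14,"dz":0.001,"rx":0,"ry":0,"rz":0,"gripper":0.3},{"dx":-0.0005,"dy":0.148,"dz":0.001,"rx":0,"ry":0,"rz":0,"gripper":0.3},{"dx":-0.0005,"dy":0.151,"dz":0.001,"rx":0,"ry":0,"rz":0,"gripper":0.3},{"dx":-0.0005,"dy":0.151,"dz":0.001,"rx":0,"ry":0,"rz":0,"gripper":0.3}]'; python3 go.py p3:0.069; python3 -m creep '[{"dx":0,"dy":0.002,"dz":0,"rx":0,"ry":0,"rz":0,"gripper":0.3},{"dx":0,"dy":0.0035,"dz":0,"rx":0,"ry":0,"rz":0,"gripper":0.3},{"dx":0,"dy":0.0045,"dz":0,"rx":0,"ry":0,"rz":0,"gripper":0.3},{"dx":0,"dy":0.0045,"dz":0,"rx":0,"ry":0,"rz":0,"gripper":0.3}]'; python3 go.py
```

```text
time: 22.88
tool_pos: [0.5849, 0.1561, 0.0745]
tool_rot: [-1.57, -0.002, -0.138]
contact_force: [0.4, -0.3, -0.0]
opening: 0.0461
t 22.88 pos [0.5849 0.1561 0.0745] rot [-1.5702 -0.0021 -0.1382] F [ 0.4 -0.3 -0. ] open 0.0461
p3:0.069 d [-0.0009  0.0055 -0.0013] r [-0.0006 -0.0002  0.0021]
time: 23.38
tool_pos: [0.5843, 0.1563, 0.0692]
tool_rot: [-1.571, -0.001, -0.138]
contact_force: [-0.7, 0.2, 2.5]
opening: 0.0457
t 23.38 pos [0.5843 0.1563 0.0692] rot [-1.5706e+00 -6.0000e-04 -1.3790e-01] F [-0.7  0.2  2.5] open 0.0457
```

```bash
python3 -m creep '[{"dx":0,"dy":0.0005,"dz":0,"rx":0,"ry":0,"rz":0,"gripper":0.8},{"dx":0,"dy":0,"dz":0,"rx":0,"ry":0,"rz":0,"gripper":1},{"dx":0,"dy":0,"dz":0,"rx":0,"ry":0,"rz":0,"gripper":1},{"dx":0,"dy":0,"dz":0,"rx":0,"ry":0,"rz":0,"gripper":1},{"dx":0,"dy":-0.04,"dz":0,"rx":0,"ry":0,"rz":0,"gripper":1},{"dx":0,"dy":-0.1,"dz":0,"rx":0,"ry":0,"rz":0,"gripper":1},{"dx":0,"dy":-0.1,"dz":0,"rx":0,"ry":0,"rz":0,"gripper":1},{"dx":0,"dy":-0.1,"dz":0,"rx":0,"ry":0,"rz":0,"gripper":1}]';python3 go.py spool:0.17
```

```text
time: 24.38
tool_pos: [0.5838, 0.1561, 0.1685]
tool_rot: [-1.571, 0.0, -0.138]
contact_force: [0.0, 0.1, 0.0]
opening: 0.0918
t 24.38 pos [0.5838 0.1561 0.1685] rot [-1.5708e+00  3.0000e-04 -1.3800e-01] F [0.  0.1 0. ] open 0.0918
spool:0.17 d [-0.0203 -0.0015 -0.3361] r [-0.00e+00 -3.09e-01 -3.00e-04]
```

```bash
python3 -m creep '[{"dx":-0.002,"dy":0,"dz":-0.03,"rx":0,"ry":-0.03,"rz":0,"gripper":1},{"dx":-0.01,"dy":0,"dz":-0.17,"rx":0,"ry":-0.15,"rz":0,"gripper":1},{"dx":-0.01,"dy":0,"dz":-0.17,"rx":0,"ry":-0.15,"rz":0,"gripper":1},{"dx":-0.02,"dy":0,"dz":-0.336,"rx":0,"ry":-0.309,"rz":0,"gripper":1},{"dx":-0.02,"dy":0,"dz":-0.336,"rx":0,"ry":-0.309,"rz":0,"gripper":1},{"dx":-0.02,"dy":0,"dz":-0.336,"rx":0,"ry":-0.309,"rz":0,"gripper":1},{"dx":-0.02,"dy":0,"dz":-0.336,"rx":0,"ry":-0.309,"rz":0,"gripper":1},{"dx":-0.02,"dy":0,"dz":-0.336,"rx":0,"ry":-0.309,"rz":0,"gripper":1},{"dx":-0.02,"dy":0,"dz":-0.336,"rx":0,"ry":-0.309,"rz":0,"gripper":1},{"dx":-0.02,"dy":0,"dz":-0.336,"rx":0,"ry":-0.309,"rz":0,"gripper":1}]';python3 go.py spool:0.051; python3 - <<'E'
from h import *
from cell import read_camera
p,d=read_camera('side'); cv2.imwrite('pics/s8.png',p[:,:,::-1])
E
```

```text
time: 25.62
tool_pos: [0.5184, -0.1725, 0.1685]
tool_rot: [-1.57, 0.0, 0.173]
contact_force: [0.9, -0.2, 0.4]
opening: 0.0917
t 25.62 pos [ 0.5184 -0.1725  0.1685] rot [-1.5704e+00  2.0000e-04  1.7310e-01] F [ 0.9 -0.2  0.4] open 0.0917
spool:0.051 d [-0.0011  0.1175 -0.0013] r [-0.0004  0.0021 -0.0002]
```

View pics/s8.png

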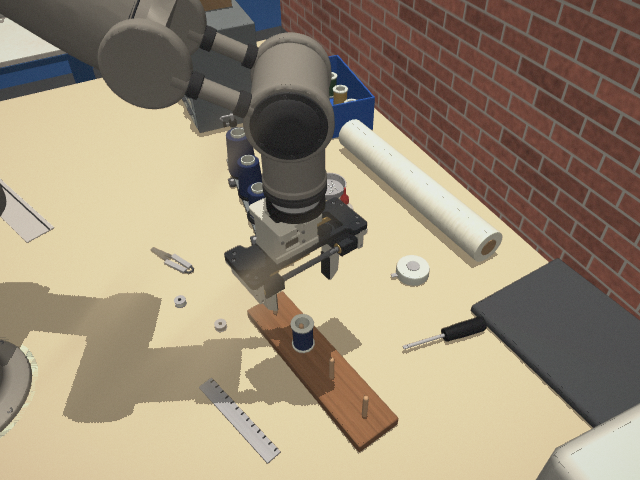

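```bash
python3 -m creep '[{"dx":-0.001,"dy":0.05,"dz":-0.001,"rx":0,"ry":0,"rz":0,"gripper":1},{"dx":-0.001,"dy":0.1,"dz":-0.001,"rx":0,"ry":0,"rz":0,"gripper":1},{"dx":-0.001,"dy":0.117,"dz":-0.001,"rx":0,"ry":0,"rz":0,"gripper":1},{"dx":-0.001,"dy":0.117,"dz":-0.001,"rx":0,"ry":0,"rz":0,"gripper":1},{"dx":-0.001,"dy":0.117,"dz":-0.001,"rx":0,"ry":0,"rz":0,"gripper":0.2},{"dx":-0.001,"dy":0.117,"dz":-0.001,"rx":0,"ry":0,"rz":0,"gripper":0.2},{"dx":-0.001,"dy":0.117,"dz":-0.001,"rx":0,"ry":0,"rz":0,"gripper":0.2},{"dx":-0.001,"dy":0.117,"dz":-0.001,"rx":0,"ry":0,"rz":0,"gripper":0.2},{"dx":-0.001,"dy":0.117,"dz":-0.001,"rx":0,"ry":0,"rz":0,"gripper":0.2},{"dx":-0.001,"dy":0.117,"dz":-0.001,"rx":0,"ry":0,"rz":0,"gripper":0.2},{"dx":-0.001,"dy":0.117,"dz":-0.001,"rx":0,"ry":0,"rz":0,"gripper":0.2},{"dx":-0.001,"dy":0.117,"dz":-0.001,"rx":0,"ry":0,"rz":0,"gripper":0.2}]' 12; python3 go.py spool:0.051; python3 -m creep '[{"dx":0,"dy":-0.02,"dz":0,"rx":0,"ry":0,"rz":0,"gripper":0.2},{"dx":0,"dy":-0.06,"dz":0,"rx":0,"ry":0,"rz":0,"gripper":0.2},{"dx":0,"dy":-0.11,"dz":0,"rx":0,"ry":0,"rz":0,"gripper":0.2},{"dx":0,"dy":-0.14,"dz":0,"rx":0,"ry":0,"rz":0,"gripper":0.2},{"dx":0,"dy":-0.14,"dz":0,"rx":0,"ry":0,"rz":0,"gripper":0.2},{"dx":0,"dy":-0.14,"dz":0,"rx":0,"ry":0,"rz":0,"gripper":0.2},{"dx":0,"dy":-0.14,"dz":0,"rx":0,"ry":0,"rz":0,"gripper":0.2}]'; python3 go.py p4:0.19
```

```text
time: 27.18
tool_pos: [0.5173, -0.175, 0.0517]
tool_rot: [-1.571, -0.0, 0.171]
contact_force: [0.2, -0.2, -0.3]
opening: 0.0378
t 27.18 pos [ 0.5173 -0.175   0.0517] rot [-1.5707 -0.      0.171 ] F [ 0.2 -0.2 -0.3] open 0.0378
spool:0.051 d [0.0004 0.0007 0.001 ] r [-0.0001 -0.      0.    ]
time: 28.05
tool_pos: [0.5166, -0.1747, 0.1901]
tool_rot: [-1.569, 0.002, 0.171]
contact_force: [0.2, -0.4, -0.6]
opening: 0.0378
t 28.05 pos [ 0.5166 -0.1747  0.1901] rot [-1.5689  0.0025  0.171 ] F [ 0.2 -0.4 -0.6] open 0.0378
p4:0.19 d [0.098  0.0003 0.2368] r [-0.0015  0.309  -0.0027]
```

```bash
python3 -m creep '[{"dx":0.012,"dy":0,"dz":0.03,"rx":0,"ry":0.04,"rz":0,"gripper":0.2},{"dx":0.03,"dy":0,"dz":0.075,"rx":0,"ry":0.1,"rz":0,"gripper":0.2},{"dx":0.05,"dy":0,"dz":0.12,"rx":0,"ry":0.16,"rz":0,"gripper":0.2},{"dx":0.07,"dy":0,"dz":0.165,"rx":0,"ry":0.22,"rz":0,"gripper":0.2},{"dx":0.088,"dy":0,"dz":0.21,"rx":0,"ry":0.28,"rz":0,"gripper":0.2},{"dx":0.098,"dy":0,"dz":0.237,"rx":0,"ry":0.309,"rz":0,"gripper":0.2},{"dx":0.098,"dy":0,"dz":0.237,"rx":0,"ry":0.309,"rz":0,"gripper":0.2},{"dx":0.098,"dy":0,"dz":0.237,"rx":0,"ry":0.309,"rz":0,"gripper":0.2},{"dx":0.098,"dy":0,"dz":0.237,"rx":0,"ry":0.309,"rz":0,"gripper":0.2}]'; python3 go.py p4:0.055; python3 - <<'E'
from h import *
from cell import read_camera
p,d=read_camera('side'); cv2.imwrite('pics/s9.png',cv2.resize(p[60:260,150:350,::-1],None,fx=3,fy=3))
E
```

```text
time: 29.18
tool_pos: [0.5734, 0.074, 0.1914]
tool_rot: [-1.571, 0.001, -0.139]
contact_force: [-0.2, -0.9, -0.4]
opening: 0.0376
t 29.18 pos [0.5734 0.074  0.1914] rot [-1.571e+00  6.000e-04 -1.393e-01] F [-0.2 -0.9 -0.4] open 0.0376
p4:0.055 d [-0.0006  0.1364  0.0012] r [ 0.0002 -0.0013 -0.0006]
```

View pics/s9.png

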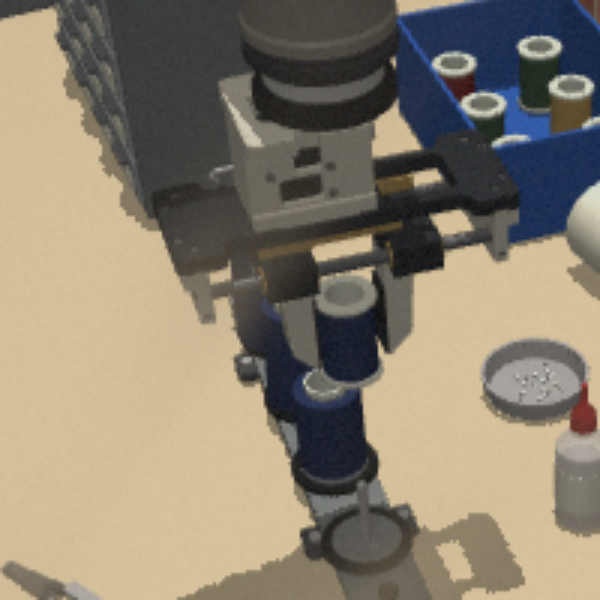

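```bash
python3 - <<'E'
from h import *
print(ray('top',306,193,.112),ray('top',306,203,.05),ray('side',344,230,.0))
z=np.load('pics/top0.npz');W=cloud('top',z['d'])[185:215,292:322].reshape(-1,3);W=W[W[:,2]>.03];print(W.min(0),W.max(0))
E
```

```text
[0.7150114 0.0447942 0.112    ] [0.70721542 0.04815485 0.05      ] [0.72141564 0.05086043 0.        ]
[0.69896834 0.0322516  0.03006016] [0.73274126 0.06817391 0.11183063]
```

```bash
python3 -m creep '[{"dx":-0.0005,"dy":0.03,"dz":0.001,"rx":0,"ry":0,"rz":0,"gripper":0.2},{"dx":-0.0005,"dy":0.07,"dz":0.001,"rx":0,"ry":0,"rz":0,"gripper":0.2},{"dx":-0.0005,"dy":0.1,"dz":0.001,"rx":0,"ry":0,"rz":0,"gripper":0.2},{"dx":-0.0005,"dy":0.125,"dz":0.001,"rx":0,"ry":0,"rz":0,"gripper":0.2},{"dx":-0.0005,"dy":0.134,"dz":0.001,"rx":0,"ry":0,"rz":0,"gripper":0.2},{"dx":-0.0005,"dy":0.136,"dz":0.001,"rx":0,"ry":0,"rz":0,"gripper":0.2},{"dx":-0.0005,"dy":0.136,"dz":0.001,"rx":0,"ry":0,"rz":0,"gripper":0.2}]'; python3 go.py p4:0.0515; python3 -m creep '[{"dx":0,"dy":0.002,"dz":0,"rx":0,"ry":0,"rz":0,"gripper":0.2},{"dx":0,"dy":0.0035,"dz":0,"rx":0,"ry":0,"rz":0,"gripper":0.2},{"dx":0,"dy":0.0045,"dz":0,"rx":0,"ry":0,"rz":0,"gripper":0.2},{"dx":0,"dy":0.0045,"dz":0,"rx":0,"ry":0,"rz":0,"gripper":0.2}]'; python3 go.py
```

```text
time: 30.1
tool_pos: [0.5738, 0.0761, 0.0567]
tool_rot: [-1.57, -0.002, -0.138]
contact_force: [0.4, -0.4, -0.6]
opening: 0.0376
t 30.1 pos [0.5738 0.0761 0.0567] rot [-1.5705 -0.0016 -0.1383] F [ 0.4 -0.4 -0.6] open 0.0376
p4:0.0515 d [-0.0009  0.0052 -0.0009] r [-0.0003 -0.0003  0.0016]
time: 30.6
tool_pos: [0.5733, 0.0763, 0.0516]
tool_rot: [-1.571, -0.0, -0.138]
contact_force: [-1.0, 0.6, 2.8]
opening: 0.0376
t 30.6 pos [0.5733 0.0763 0.0516] rot [-1.5707e+00 -4.0000e-04 -1.3790e-01] F [-1.   0.6  2.8] open 0.0376
```

Contact; release, rise, and move back toward the robot out of the cameras' way.

```bash
python3 -m creep '[{"dx":0,"dy":0,"dz":0,"rx":0,"ry":0,"rz":0,"gripper":0.8},{"dx":0,"dy":0,"dz":0,"rx":0,"ry":0,"rz":0,"gripper":1},{"dx":0,"dy":0,"dz":0,"rx":0,"ry":0,"rz":0,"gripper":1},{"dx":0,"dy":0,"dz":0,"rx":0,"ry":0,"rz":0,"gripper":1},{"dx":0,"dy":-0.04,"dz":0,"rx":0,"ry":0,"rz":0,"gripper":1},{"dx":0,"dy":-0.1,"dz":0,"rx":0,"ry":0,"rz":0,"gripper":1},{"dx":0,"dy":-0.16,"dz":0,"rx":0,"ry":0,"rz":0,"gripper":1},{"dx":-0.02,"dy":-0.18,"dz":-0.06,"rx":0,"ry":0,"rz":0,"gripper":1},{"dx":-0.05,"dy":-0.18,"dz":-0.12,"rx":0,"ry":0,"rz":0,"gripper":1},{"dx":-0.08,"dy":-0.18,"dz":-0.17,"rx":0,"ry":0,"rz":0,"gripper":1},{"dx":-0.11,"dy":-0.18,"dz":-0.22,"rx":0,"ry":0,"rz":0,"gripper":1},{"dx":-0.12,"dy":-0.18,"dz":-0.27,"rx":0,"ry":0,"rz":0,"gripper":1},{"dx":-0.12,"dy":-0.18,"dz":-0.32,"rx":0,"ry":0,"rz":0,"gripper":1},{"dx":-0.12,"dy":-0.18,"dz":-0.32,"rx":0,"ry":0,"rz":0,"gripper":1},{"dx":-0.12,"dy":-0.18,"dz":-0.32,"rx":0,"ry":0,"rz":0,"gripper":1}]';python3 go.py; python3 - <<'E'
from h import *
from cell import read_camera
o=[]
for n,(r0,r1,c0,c1) in (('side',(100,270,200,400)),('top',(180,290,140,340))):
    p,d=read_camera(n); o.append(cv2.resize(p[r0:r1,c0:c1,::-1],(0,0),fx=2,fy=2))
    W=cloud(n,d); x,y,h=W[...,0],W[...,1],W[...,2]
    for nm,px,py,r in(('p1',.6055,.3118,.026),('p2',.5949,.2332,.022),('p3',.5838,.155,.023),('p4',.5728,.0753,.019)):
        m=(np.hypot(x-px,y-py)<r+.012)&(h>.03)&(h<.15)
        if m.sum():
            t=np.nanpercentile(h[m],95); q=m&(h>t-.005); print(n,nm,round(t,4),np.nanmean(W[q],0).round(4))
    m=(np.hypot(x-.716,y-.05)<.03)&(h>.03)&(h<.15)
    if m.sum(): print(n,'bottle',W[m].max(0).round(4),W[m].min(0).round(4))
cv2.imwrite('pics/fin.png',np.vstack(o))
E
```

```text
time: 32.48
tool_pos: [0.4101, -0.2237, 0.231]
tool_rot: [-1.57, 0.0, -0.139]
contact_force: [0.8, 0.3, 0.3]
opening: 0.0917
t 32.48 pos [ 0.4101 -0.2237  0.231 ] rot [-1.570e+00  4.000e-04 -1.387e-01] F [0.8 0.3 0.3] open 0.0917
side p1 0.0886 [0.6307 0.302  0.0916]
side p2 0.1013 [0.6075 0.2263 0.0994]
side p3 0.0891 [0.5915 0.1513 0.0869]
side p4 0.078 [0.5726 0.0751 0.0761]
side bottle [0.7344 0.0627 0.1142] [0.699  0.0281 0.0303]
top p1 0.1176 [0.6056 0.3144 0.1152]
top p2 0.1023 [0.5937 0.2367 0.1   ]
top p3 0.0896 [0.5825 0.1565 0.0876]
top p4 0.078 [0.5718 0.0773 0.0756]
top bottle [0.7333 0.0685 0.111 ] [0.6988 0.0322 0.0304]
```

View pics/fin.png

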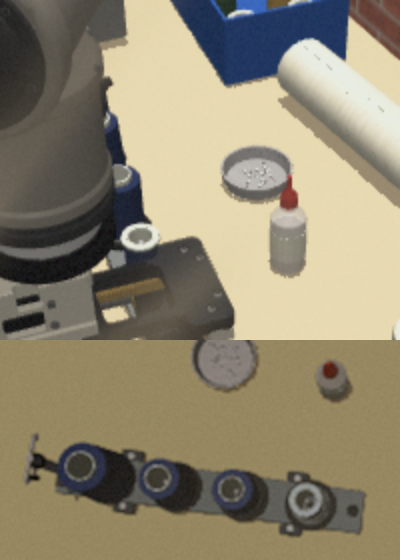

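The top view shows the four packages in descending size from the mast. Their top heights match what they were on the rack (118/102/90/78 mm now, 118/103/90/78 mm before). The bottle has not moved.

```bash
python3 - <<'E'
from cell import robot
print(robot.hand_in())
E
```

```text
the job is handed in; nothing more can be done
None
```

All four packages are on the stand in size order. The large cone is on pin_1 next to the mast, then the small cone on pin_2, the tube on pin_3 and the spool on pin_4. The job was handed in at about 32.6 s.

**Placing:** each package was lowered until I felt light contact (2.5–6.4 N). It was then let go, and the gripper was backed clear.

**Last checks, top camera:** all four packages stand upright. Their top heights are 117.6, 102.3, 89.6 and 78.0 mm, within 0.6 mm of what they measured on the rack, whose seats are also 20 mm high. They sit within about 4 mm of their pins, which the bores allow. The oil bottle is upright in its original place.

**Side camera:** the arm hid much of the row in the final side picture. Its readings for pin_1 to pin_3 were skewed, most of all pin_1 at 89 mm, so I did not use them; its spool and bottle readings agreed with the top view. Earlier side pictures showed the two cones and the tube down on their discs.

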